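# Check the kitchen scale at both riders

### The arm

A 6-joint arm with a two-finger parallel gripper is mounted at the origin on the work surface. World frame = base frame: x ahead of the robot, y to its left, z up, the work surface at z = 0. Lengths are in m, angles in rad, forces in N, time in s.
With the tool pointing down it reaches from about 0.35 to 0.85 m from the base axis. Payload 8.1 kg.
Tool frame: the origin (TCP) lies on the centre line of the jaws, within the pads' length; the fingertips stand robot.tip_extent ahead of it and the grasp point (between the pads) lies 11 mm behind it (robot.tip_extent is the distance from the TCP to the fingertips, in m); y points along the fingers, z is the direction in which the jaws open and shut, and the axes are right-handed (so a half turn about y gives the same grasp; the last joint's range is limited). The gripper opens to 93 mm and grips with 3 to 60 N. Pads are 15 mm wide; open, the fingers measure 128 mm over their backs; the gripper's body (75 mm by 188 mm) begins 65 mm behind the grasp point.
Start: joints at [-1.402, 0.13, 1.488, -0, 1.523, -0.085], TCP at [0.151, -0.581, 0.227] pointing down, gripper open.
Joint ranges: [-2.96, 2.96], [-0.89, 2.26], [0.02, 2.5], [-1.34, 4.48], [0, 2.73], [-2.66, 2.66]. Speed limits (rad/s): [2.39, 2.39, 2.79, 3.14, 3.14, 3.14].

### API

Orientations are given as a rotation vector (axis times angle).
In Python, from plant import monitor, optics, robot gives the robot as it stands.
- The arm moves only by the shell command python3 -m inch 'ROWS' [OPENING] [FORCE]. ROWS is JSON, a list that holds one entry, the list of rows, each a list of 6 numbers: the shift along the tool's x, y, z in mm, then the turn, a rotation vector about the tool's x, y, z in rad. A call has 1 to 8 rows; each row shifts and turns the commanded pose from where the row before left it, along the tool's axes as they then stand; what a row does not reach is not made up. A row lasts 1/8 s, in which the tool goes at most 62.5 mm and 10.7 degrees, less where a joint would pass 70% of its speed; a pose out of reach is approached as far as the arm can. A call is refused whole if a number of a shift passes 62.5 or a number of a turn 0.188, either way. A call with a gripper value outside its range is refused whole. OPENING is the finger opening in mm, from 0 to 93, set as the call begins (- or left out, the last holds). The fingers move at their own pace and stop on an object; FORCE is the grip in N (left out, the last holds). Time passes only in rows, so rows that do not move let the fingers close. It gives the time, the measured TCP pose, the force and the opening at its end, in the units of the state.
- monitor.read_state(): the state, without advancing time (a new reading comes with each control period).
- optics.read_camera(name): name is "scene" or "top"; returns a dict with "image" (384x512x3 uint8, blue, green, red), "fx", "fy", "cx", "cy" (pixels), "k1" (the pictures are not rectified: a ray, as slopes to the right and down, at radius r is drawn at 1 + k1 r^2 times it, then the intrinsics apply), "rvec" (rotation vector, rad) and "tvec" (3), from world to camera coordinates, as OpenCV has them. Camera axes: x right, y down, z forward; pixel columns grow to the right and rows downward; lengths in m; the calibration is good to about 2 mm. A picture is of the moment at which its call begins. There is no depth.
- robot.close_job(): hands the job in, once; it reports no verdict.
The state is a dict: "t": time; "q": joint angles; "dq": joint speeds; "joint_torque": joint torques, N m; "tool_pos": TCP position; "orientation": TCP orientation; "force": force on the tool from outside, world axes, zero at the start; "wrist_torque": the same for the moment, N m; "opening": finger opening in m.
Only numpy, scipy, OpenCV 4.12 (cv2) and the standard library are available. Lean on these libraries where they do the work, as an engineer would, in place of code of your own. Each camera call takes 0.05 s, during which the arm holds its last target.

### The job

Check the spring of the green counter scale: with the fingertips press down the black rubber pad on the corner of its pan until the needle points at the yellow rider, keep it there for a second, and let the pan come all the way back up. Then press the same pad again until the needle points at the red rider, keep it there for a second, and let the pan rise again; never drive the needle well past the red rider, and press gently. Grasp and lift nothing, do not shift the riders, and leave the brass weights and everything else on the table standing where it is.

Things in the scene. Friction and masses are not known exactly. Their poses are not given: they have to be found in the camera images.
- scale: Green counter scale, fixed to the table: base plate 150 (x) by 300 (y) by 16 mm high. Origin at the centre of its underside; z up. The hinge of the pan lies along the scale's own x, at y = -90 mm, 85 mm above the table. The pan reaches from there towards +y; over the hinge stands a white fan-shaped dial board whose ticked face looks to +x. Dial, riders and needle reach 300 mm above the table and stay within y = -165 to -15 mm of the scale's frame.
- pan (a joint): Tilt of the steel pan (115 mm by 185 mm, 4 mm thick, free edge 200 mm from the hinge line), rad: 0 level at rest on its stop, grows as the free end is pressed down, 0.36 at the lower stop. A spring returns it to 0. The black needle is rigid with the pan and turns by the same angle. Pressed at the pad it takes about 1 N to start and about 7 N at 0.25 rad (23 N per rad).
- pad_top (a point): Centre of the upper face of the black rubber pad (disc, 30 mm across, 6 mm thick) on the free corner of the pan, to be pressed. It lies 170 mm from the hinge line, at x = -32 mm, y = +80 mm, z = 93 mm of the scale's frame at rest; it moves down about 17 mm per 0.1 rad and its z axis tilts with the pan.
- needle_tip (a point): Tip of the black needle (2 by 5 mm, 190 mm from the hinge line), in front of the dial (+x side of the scale). At rest it leans 0.17 rad towards the scale's -y; pressing the pad swings it towards +y, 19 mm per 0.1 rad.
- yellow_mark (a point): Point on the front of the yellow rider (clip 12 by 7 by 45 mm with a 12 mm wide head, on the dial's rim) that the needle tip must come to: same radius, 190 mm from the hinge line. Its y axis runs along the rim in the direction in which the needle moves when the pad is pressed, its z axis away from the hinge. The rider is set anew for every run: the needle meets it at a pan tilt of 0.07 to 0.15 rad. It slides if knocked; the needle passes in front without touching it.
- red_mark (a point): The same point and axes of the red rider (same size), set at a pan tilt of 0.20 to 0.28 rad.
- weight_big: Brass check weight, 500 g, 44 mm across, 68 mm high with a knob; origin under its centre. Bystander beyond the scale.
- weight_small: Brass check weight, 200 g, 32 mm across, 49 mm high with a knob; origin under its centre. Bystander beyond the scale.
- mug: Blue mug, 80 mm across, 90 mm high; origin under its centre. Bystander.
- tin: Tin can with a red band, 74 mm across, 110 mm high; origin under its centre. Bystander.
- bowl: White bowl, 130 mm across, 50 mm high; origin under its centre. Bystander.
- jar: Amber glass jar with a yellow cap, 60 mm across, 100 mm high; origin under its centre. Bystander.

How it is judged:
On the way, in this order (a step that is already met when the one before it is completed fails the run):
1. the pad is pressed by the fingers with the needle tip within 5 mm of the yellow rider's mark for 0.6 s (y of needle_tip in the frame of yellow_mark between -0.005 and 0.005 m and contact force between the fingers and pan_c1 above 0.5 N), for 0.6 s.
2. the pan is back up at rest (under 0.02 rad), fingers off the pad (value of joint pan below 0.02 rad and velocity of joint pan between -0.03 and 0.03 rad/s and contact force between the fingers and pan_c1 below 0.2 N), for 0.2 s.
3. the pad is pressed by the fingers with the needle tip within 5 mm of the red rider's mark for 0.6 s (y of needle_tip in the frame of red_mark between -0.005 and 0.005 m and contact force between the fingers and pan_c1 above 0.5 N), for 0.6 s.
At the end, for the whole second after the job is handed in: After both checks the pan is up at rest (tilt under 0.02 rad, still), both riders are within 3 mm and every bystander within 30 mm of where it started (value of joint pan below 0.02 rad and velocity of joint pan between -0.03 and 0.03 rad/s and distance of each of weight_big, weight_small, mug, tin, bowl, jar from where it was at the start of the episode below 0.03 m and distance of each of yellow_mark, red_mark from where it was at the start of the episode below 0.003 m); the robot touches nothing.
It fails at once if the needle is driven more than 12 mm past the red rider (y of needle_tip in the frame of red_mark above 0.012 m).
It fails at once if a rider is shifted by more than 3 mm (distance of any of yellow_mark, red_mark from where it was at the start of the episode above 0.003 m).
It fails at once if the pad is pressed or pinched with more than 25 N (contact force between the fingers and pan_c1 above 25 N).
It fails at once if a bystander is lifted, tipped or moved by more than 30 mm (distance of any of weight_big, weight_small, mug, tin, bowl, jar from where it was at the start of the episode above 0.03 m or angle between any of weight_big, weight_small, mug, tin, bowl, jar's own z axis and vertical above 0.5 rad).
It fails at once if a bystander is lifted off the table (height (world z) of any of weight_big, weight_small, mug, tin, bowl, jar above 0.025 m).
It also fails if it takes over 48 s, if anything falls off the work surface, if the arm or the gripper's body presses on something with over 40 N, if the wrist force passes 120 N, or if a joint passes its speed limit or range.

## Working session

There is one attempt and no reset: what is moved stays moved. The work goes in short steps, Python scripts to look and compute and a shell command to move; the robot and the scene stay as the last step left them, time stands still between calls to the robot, and variables do not carry over. Pictures are saved under pics/ and viewed, and the job is handed in when it is done.

```bash
ls; mkdir -p pics
python3 - <<'E'
from plant import monitor, optics, robot
import cv2
s=monitor.read_state(); print(s); print(robot.tip_extent)
for n in("scene","top"):
    c=optics.read_camera(n); cv2.imwrite(f"pics/{n}0.png",c["image"]); print({k:v for k,v in c.items() if k!="image"})
E
```

```text
pics
{'t': 0.0, 'q': array([-1.40240062e+00,  1.31140933e-01,  1.48927813e+00,  1.22254680e-05,
        1.52297535e+00, -8.53883073e-02]), 'dq': array([ 0.00040642, -0.00044319,  0.0018037 , -0.00051831, -0.00039204,
        0.00071074]), 'joint_torque': array([ 3.01986831e-03, -5.59841144e+01, -4.91751945e+01,  7.69541832e-02,
        3.56232037e-02, -1.57857198e-04]), 'tool_pos': array([ 0.15058209, -0.58023284,  0.22560014]), 'orientation': array([-0.26622686,  2.08816873, -2.08438148]), 'force': array([-0.36328796,  0.13216963,  0.32193289]), 'wrist_torque': array([ 0.01434668, -0.0595101 , -0.00369785]), 'opening': 0.093269082932376}
0.008
{'fx': 348.668473228527, 'fy': 348.668473228527, 'cx': 259.7746535201053, 'cy': 191.8844744910691, 'k1': -0.009960382295592742, 'rvec': array([ 2.35078398,  0.83622992, -0.26681155]), 'tvec': array([-0.45891884, -0.17436263,  1.31440154])}
{'fx': 374.12464924658195, 'fy': 374.12464924658195, 'cx': 253.38832686090478, 'cy': 190.9922998052913, 'k1': -0.0701667725162781, 'rvec': array([ 2.16265858, -2.13090242,  0.15976928]), 'tvec': array([-0.01654718,  0.62266726,  1.1615909 ])}
```

View pics/scene0.png

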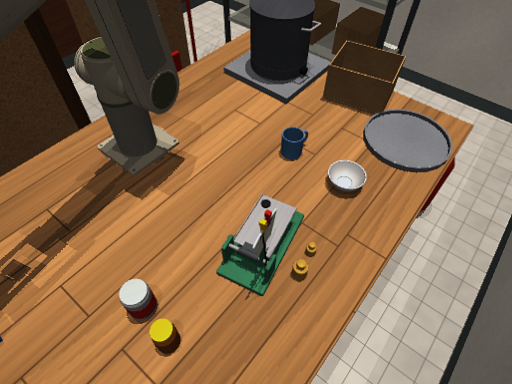

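View pics/top0.png

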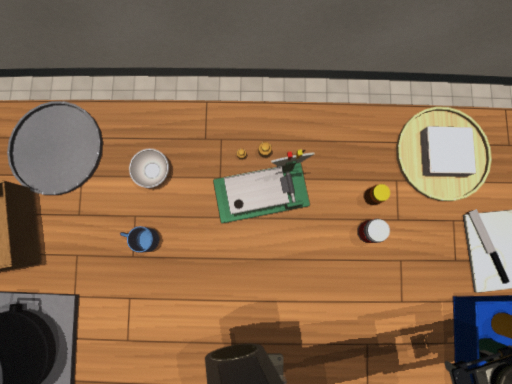

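The overview pictures show the scale around top px (262,192) and scene px (262,245). The pad is at top px (238,204) and scene px (265,203). I'll zoom in.

Run:
```python
import cv2
a=cv2.imread("pics/scene0.png")[185:300,205:325]; cv2.imwrite("pics/sz.png",cv2.resize(a,None,fx=5,fy=5,interpolation=cv2.INTER_CUBIC))
a=cv2.imread("pics/top0.png")[135:230,205:325]; cv2.imwrite("pics/tz.png",cv2.resize(a,None,fx=6,fy=6,interpolation=cv2.INTER_CUBIC))
```

```text
(no output)
```

View pics/sz.png

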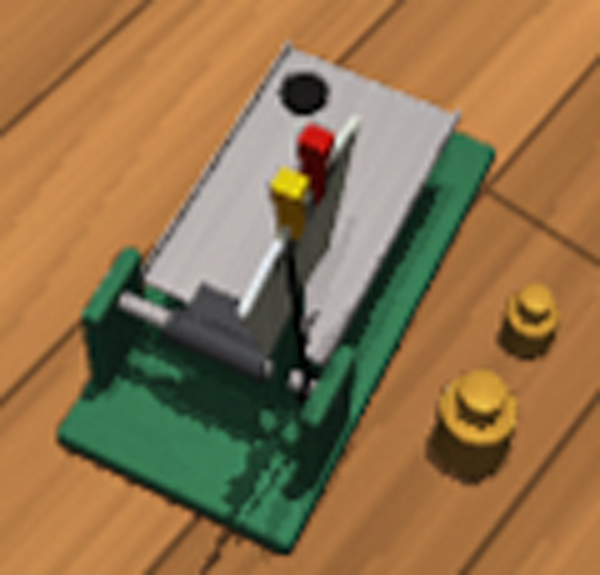

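View pics/tz.png

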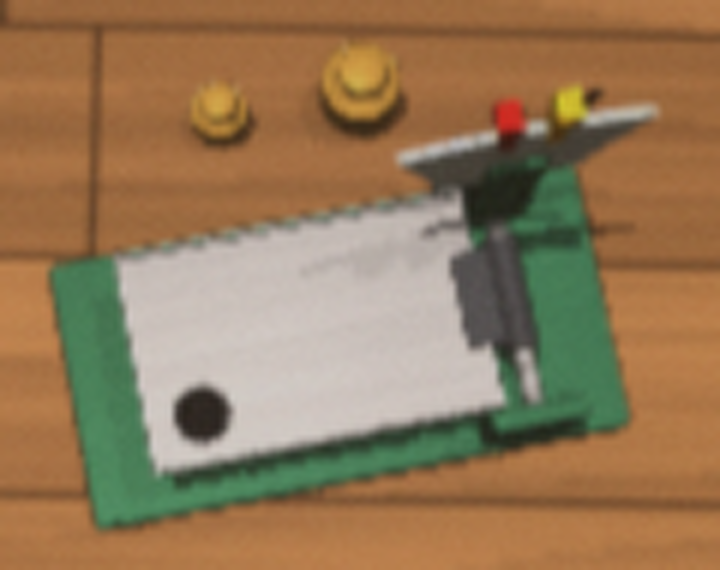

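```bash
cat > h.py <<'E'
import numpy as np, cv2
from plant import monitor, optics, robot
def ray(c,uv):
    x,y=(uv[0]-c["cx"])/c["fx"],(uv[1]-c["cy"])/c["fy"]
    K=np.array([[c["fx"],0,c["cx"]],[0,c["fy"],c["cy"]],[0,0,1.]])
    p=cv2.undistortPoints(np.array([[uv]],float),K,np.array([c["k1"],0,0,0.]))[0,0]
    R=cv2.Rodrigues(c["rvec"])[0]
    d=R.T@np.array([p[0],p[1],1]); return -R.T@c["tvec"], d/np.linalg.norm(d)
def onz(c,uv,z):
    o,d=ray(c,uv); return o+d*(z-o[2])/d[2]
def tri(c1,u1,c2,u2):
    o1,d1=ray(c1,u1);o2,d2=ray(c2,u2)
    t=np.linalg.lstsq(np.c_[d1,-d2],o2-o1,rcond=None)[0]
    a,b=o1+d1*t[0],o2+d2*t[1]; return (a+b)/2,np.linalg.norm(a-b)
def proj(c,P):
    K=np.array([[c["fx"],0,c["cx"]],[0,c["fy"],c["cy"]],[0,0,1.]])
    return cv2.projectPoints(np.array(P,float).reshape(-1,1,3),c["rvec"],c["tvec"],K,np.array([c["k1"],0,0,0.]))[0].reshape(-1,2)
def blob(img,m,box):
    x0,y0,x1,y1=box; mm=np.zeros(m.shape,np.uint8); mm[y0:y1,x0:x1]=m[y0:y1,x0:x1]
    n,l,s,ce=cv2.connectedComponentsWithStats(mm); i=1+np.argmax(s[1:,4]); return ce[i],s[i]
E
python3 - <<'E'
from h import *
S=optics.read_camera("scene");T=optics.read_camera("top")
o={}
for n,c,box in(("S",S,(245,190,300,240)),("T",T,(225,145,320,220))):
    h=cv2.cvtColor(c["image"],cv2.COLOR_BGR2HSV).astype(int);H,s,v=h[...,0],h[...,1],h[...,2]
    for k,m in(("red",((H<6)|(H>174))&(s>170)&(v>90)),("yel",(H>22)&(H<34)&(s>170)&(v>90)),):
        ce,st=blob(c["image"],m.astype(np.uint8),box); o[n+k]=ce; print(n,k,ce,st)
    pb=(255,195,275,212) if n=="S" else (230,195,248,212)
    ce,st=blob(c["image"],(v<60).astype(np.uint8),pb); o[n+"pad"]=ce; print(n,"pad",ce,st)
for k in("red","yel","pad"): print(k,tri(S,o["S"+k],T,o["T"+k]))
print("padz",onz(S,o["Spad"],.093),onz(T,o["Tpad"],.093))
z=lambda x,y:(205+x/6-.5+.083,135+y/6-.5+.083)
P=[onz(T,z(*p),.016) for p in((52,268),(98,526),(628,423))]
print(np.array(P)); print(P[1]-P[0],np.linalg.norm(P[1]-P[0]),P[1]-P[2],np.linalg.norm(P[1]-P[2]))
zs=lambda x,y:(205+x/5-.5+.1,185+y/5-.5+.1)
print([onz(S,zs(*p),.016).round(4) for p in((60,437),(288,550),(494,152))])
E
```

```text
S red [267.92 212.56] [265 210   7   6  25]
S yel [262.71428571 221.53571429] [260 219   7   6  28]
S pad [265.41818182 203.4       ] [261 200   9   8  55]
T red [289.26086957 154.08695652] [287 152   5   6  23]
T yel [299.39130435 152.04347826] [297 150   6   5  23]
T pad [238.07142857 203.80952381] [235 201   7   7  42]
red (array([ 0.68462134, -0.09831973,  0.29510193]), np.float64(0.0008130242818724314))
yel (array([ 0.6905376 , -0.12456625,  0.29538443]), np.float64(0.0010591149339482955))
pad (array([0.57601906, 0.0399315 , 0.08986337]), np.float64(0.0012407573865885623))
padz [0.57778454 0.03853565 0.093     ] [0.57522041 0.03937527 0.093     ]
[[ 0.66461722  0.12657025  0.016     ]
 [ 0.5223365   0.0972434   0.016     ]
 [ 0.58303111 -0.1921325   0.016     ]]
[-0.14228072 -0.02932685  0.        ] 0.1452717026414484 [-0.06069461  0.2893759   0.        ] 0.29567252932042104
[array([ 0.587 , -0.1927,  0.016 ]), array([ 0.7283, -0.1628,  0.016 ]), array([0.6665, 0.1255, 0.016 ])]
```

```bash
cat >> h.py <<'E'
YAW=.209; C=np.array([.625,-.033,0])
RS=np.array([[np.cos(YAW),-np.sin(YAW),0],[np.sin(YAW),np.cos(YAW),0],[0,0,1]])
loc=lambda P:RS.T@(np.array(P)-C)
wor=lambda P:C+RS@np.array(P)
def need(goal=None):
    from scipy.spatial.transform import Rotation as Ro
    s=monitor.read_state();R=Ro.from_rotvec(s["orientation"]).as_matrix()
    print("t",round(s["t"],2),"pos",s["tool_pos"].round(4),"loc",loc(s["tool_pos"]).round(4),"F",s["force"].round(2),"op",round(s["opening"],3))
    print("axes x y z:",R.T.round(3).tolist())
    # goal orientation: y down, z along +-scale x
    for sg in(1,-1):
        z=sg*RS[:,0];y=np.array([0,0,-1.]);x=np.cross(y,z);G=np.c_[x,y,z]
        print("turn(tool)",sg,Ro.from_matrix(R.T@G).as_rotvec().round(3))
    if goal is not None: print("shift tool mm",(R.T@(np.array(goal)-s["tool_pos"])*1000).round(1))
E
python3 - <<'E'
from h import *
for p in([.68462134, -.09831973,.29510193],[.6905376,-.12456625,.29538443],[.57601906,.0399315,.08986]):
    l=loc(p);ph=np.arctan2(l[1]+.09,l[2]-.085);print(l.round(4),"R",np.hypot(l[1]+.09,l[2]-.085).round(4),"tilt",(ph+.17).round(4))
print(wor([-.032,.08,.093]))
need([.4,-.4,.2256])
E
```

```text
[ 0.0448 -0.0763  0.2951] R 0.2106 tilt 0.2353
[ 0.0451 -0.1032  0.2954] R 0.2108 tilt 0.1075
[-0.0328  0.0815  0.0899] R 0.1716 tilt 1.7125
[0.57709781 0.03861969 0.093     ]
t 0.2 pos [ 0.1506 -0.5804  0.226 ] loc [-0.5776 -0.4371  0.226 ] F [-0.73  0.9   0.04] op 0.093
axes x y z: [[-0.968, -0.251, -0.0], [-0.0, 0.001, -1.0], [0.251, -0.968, -0.001]]
turn(tool) 1 [ 1.000e-03 -1.526e+00 -1.000e-03]
turn(tool) -1 [1.000e-03 1.616e+00 1.000e-03]
shift tool mm [-286.7    0.5 -112. ]
```

```bash
python3 -m inch '[[[0,0,-60,0,0,0],[0,0,-60,0,0,0],[-20,0,-50,0,-0.05,0],[-45,0,0,0,-0.1,0],[-45,0,0,0,-0.1,0],[-45,0,0,0,-0.1,0],[-45,0,0,0,-0.1,0],[-45,0,0,0,-0.1,0]]]' 0 20
python3 -m inch '[[[-45,0,0,0,-0.1,0],[-45,0,0,0,-0.1,0],[-45,0,0,0,-0.1,0],[-45,0,0,0,-0.1,0],[-45,0,0,0,-0.1,0],[-45,0,0,0,-0.1,0],[-45,0,0,0,-0.1,0],[0,0,0,0,0,0]]]'
python3 -c "
from h import *
need(wor([-.032,.08,.14+.008]))"
```

```text
t: 1.2
tool_pos: [0.3235, -0.3027, 0.2266]
orientation: [-0.745, 1.746, -1.746]
force: [1.0, -0.3, -0.1]
opening: 0.0175
t: 2.2
tool_pos: [0.4615, -0.0254, 0.2265]
orientation: [-1.179, 1.255, -1.254]
force: [0.2, -0.6, -0.6]
opening: 0.0005
t 2.2 pos [ 0.4615 -0.0254  0.2265] loc [-0.1584  0.0413  0.2265] F [ 0.19 -0.56 -0.57] op 0.0
axes x y z: [[-0.062, -0.998, -0.001], [-0.0, 0.001, -1.0], [0.998, -0.062, -0.0]]
turn(tool) 1 [ 0.    -0.271 -0.001]
turn(tool) -1 [1.000e-03 2.871e+00 0.000e+00]
shift tool mm [-71.   78.5 111.4]
```

```bash
python3 -m inch '[[[-40,0,50,0,0,0],[-35,0,50,0,0,0],[0,30,11,0,-0.14,0],[0,30,0,0,-0.13,0],[0,0,0,0,0,0],[0,0,0,0,0,0]]]'
python3 - <<'E'
from h import *
need(wor([-.032,.084,.093+.008]))
for n in("scene","top"):
    c=optics.read_camera(n);u=proj(c,wor([-.032,.08,.093]))[0]
    x,y=int(u[0])-60,int(u[1])-45
    cv2.imwrite(f"pics/{n}1.png",cv2.resize(c["image"][y:y+90,x:x+120],None,fx=6,fy=6,interpolation=cv2.INTER_CUBIC))
E
```

```text
t: 2.95
tool_pos: [0.5763, 0.0378, 0.1679]
orientation: [-1.296, 1.061, -1.062]
force: [-0.2, 0.5, 0.9]
opening: 0.0006
t 2.95 pos [0.5763 0.0378 0.1679] loc [-0.0329  0.0793  0.1679] F [-0.22  0.51  0.9 ] op 0.001
axes x y z: [[0.198, -0.98, 0.0], [0.001, -0.0, -1.0], [0.98, 0.198, 0.001]]
turn(tool) 1 [-0.001 -0.01   0.   ]
turn(tool) -1 [-1.000e-03  3.131e+00 -2.000e-03]
shift tool mm [-4.7 66.9  0.8]
```

View pics/scene1.png

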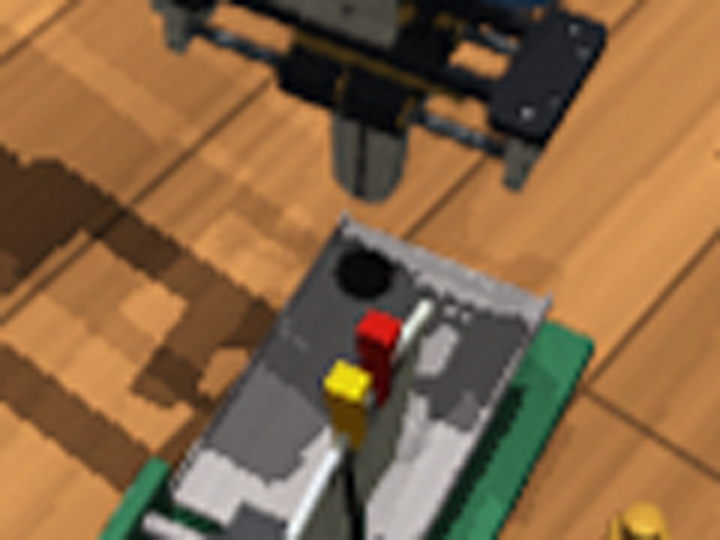

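View pics/top1.png

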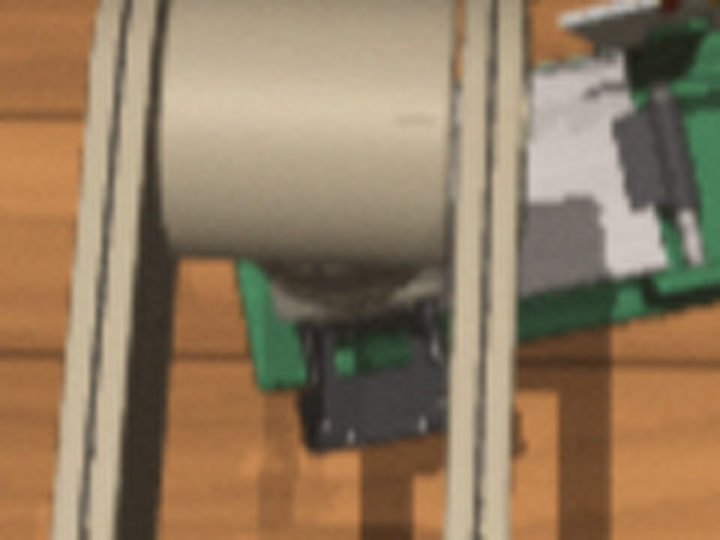

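Scene view: the closed fingertips are directly above the pad (crop px 365,270) and clear of the dial. Next I descend to just above it.

```bash
python3 -m inch '[[[-5,20,0,0,0,0],[0,20,0,0,0,0],[0,15,0,0,0,0],[0,6,0,0,0,0],[0,0,0,0,0,0]]]'
python3 -m inch '[[[0,2,0,0,0,0],[0,2,0,0,0,0],[0,0,0,0,0,0]]]'
python3 -m inch '[[[0,2,0,0,0,0],[0,0,0,0,0,0]]]'
python3 -m inch '[[[0,2,0,0,0,0],[0,0,0,0,0,0]]]'
python3 -m inch '[[[0,2,0,0,0,0],[0,0,0,0,0,0]]]'
```

```text
t: 3.68
tool_pos: [0.5745, 0.0434, 0.1049]
orientation: [-1.299, 1.059, -1.058]
force: [0.4, 0.1, -0.2]
opening: -0.0
t: 4.05
tool_pos: [0.575, 0.0434, 0.1018]
orientation: [-1.298, 1.058, -1.059]
force: [-0.2, 0.5, 0.5]
opening: 0.0002
t: 4.3
tool_pos: [0.5752, 0.0435, 0.0998]
orientation: [-1.298, 1.058, -1.059]
force: [0.1, 0.4, 1.7]
opening: 0.0005
t: 4.55
tool_pos: [0.5751, 0.0435, 0.0977]
orientation: [-1.298, 1.058, -1.058]
force: [1.4, 0.3, 1.3]
opening: 0.0005
t: 4.8
tool_pos: [0.575, 0.0435, 0.0956]
orientation: [-1.298, 1.058, -1.058]
force: [1.0, 0.7, 2.3]
opening: 0.0006
```

```bash
python3 -m inch '[[[0,3,0,0,0,0],[0,3,0,0,0,0],[0,3,0,0,0,0],[0,2.5,0,0,0,0],[0,0,0,0,0,0],[0,0,0,0,0,0]]]'
cat >> h.py <<'E'
def look(name):
    c=optics.read_camera("scene");cv2.imwrite(f"pics/{name}_raw.png",c["image"])
    # predicted radial line points for tilts (front of riders)
    cv2.imwrite(f"pics/{name}.png",cv2.resize(c["image"][200:260,235:295],None,fx=10,fy=10,interpolation=cv2.INTER_CUBIC))
    s=monitor.read_state();t=np.arange(0,.36,.0002);yp=loc(s["tool_pos"])[1]+.09-.0075
    z=.085+.008/np.cos(t)-yp*np.tan(t); print("t",s["t"],"tilt from tcp z",t[np.argmin(abs(z-s["tool_pos"][2]+.008))],"F",s["force"].round(2))
    return c
E
python3 -c "
from h import *
c=look('y1')
for tl in (0,.1075,.2353):
  p=tl-.17
  print(tl,[((proj(c,wor([x,-.09+.19*np.sin(p),.085+.19*np.cos(p)]))[0]-[235,200]+.5)*10).round(0) for x in (.045,.055)])"
```

```text
t: 5.55
tool_pos: [0.5751, 0.0433, 0.0843]
orientation: [-1.298, 1.058, -1.059]
force: [1.2, -0.4, 3.6]
opening: 0.0005
t 5.6 tilt from tcp z 0.09920000000000001 F [ 1.43 -0.7   4.28]
0 [array([238., 342.]), array([279., 360.])]
0.1075 [array([280., 267.]), array([320., 285.])]
0.2353 [array([328., 187.]), array([367., 204.])]
```

View pics/y1.png

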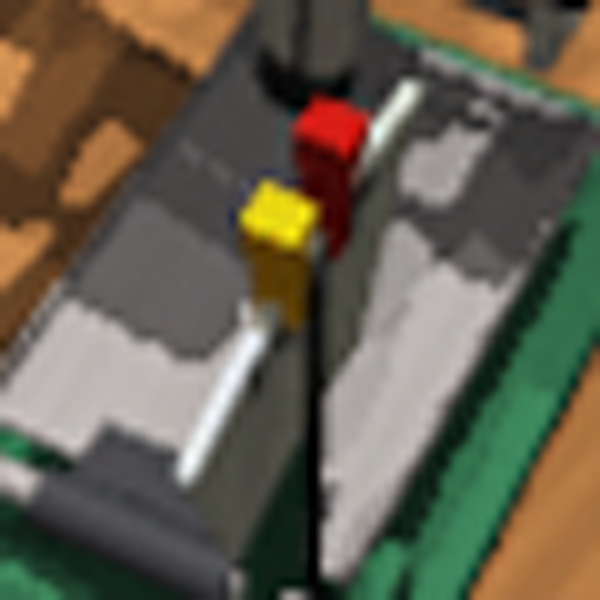

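```bash
cat >> h.py <<'E'
def needle(img,c,tl,x=.056,dbg=False):
    """refine tilt from dark needle pixels: sample profile across the predicted line"""
    from scipy.ndimage import map_coordinates
    g=cv2.cvtColor(img,cv2.COLOR_BGR2GRAY).astype(float); pts=[]
    for r in np.arange(.06,.185,.005):
        p=tl-.17; u=proj(c,wor([x,-.09+r*np.sin(p),.085+r*np.cos(p)]))[0]
        o=np.arange(-4,4.01,.1); v=map_coordinates(g,[np.full_like(o,u[1]),u[0]+o],order=1)
        m=v.min(); w=np.clip((np.percentile(v,60)+m)/2-v,0,None); pts.append((r,u[0]+(w*o).sum()/w.sum(),u[1],m))
    return np.array(pts)
def fitneedle(c,pts,x=None):
    from scipy.optimize import least_squares
    pts=pts[pts[:,3]<50]
    def res(a):
        p=a[0]-.17; xx=a[1] if x is None else x
        P=[wor([xx,-.09+r*np.sin(p),.085+r*np.cos(p)]) for r in(.03,.2)]
        A,B=proj(c,P); n=np.array([-(B-A)[1],(B-A)[0]]);n/=np.linalg.norm(n)
        return (pts[:,1:3]-A)@n
    s=least_squares(res,[.1,.056] if x is None else [.1],loss="soft_l1",f_scale=.3); return s.x,np.abs(s.fun).mean(),len(pts)
E
python3 - <<'E'
from h import *
c=optics.read_camera("top"); c=optics.read_camera("scene")
a=cv2.imread("pics/scene0.png");b=cv2.imread("pics/y1_raw.png")
pa=needle(a,c,0);pb=needle(b,c,.1);print(pa.round(1)[::3].tolist());print(pb.round(1)[::3].tolist())
print(fitneedle(c,pa),fitneedle(c,pb))
for x in(.050,.054,.058,.062): print(x,fitneedle(c,pa,x),fitneedle(c,pb,x))
E
```

```text
[[0.1, 263.5, 255.4, 0.6], [0.1, 263.5, 253.4, 1.1], [0.1, 263.4, 251.3, 7.9], [0.1, 263.5, 249.2, 1.1], [0.1, 264.0, 247.0, 2.3], [0.1, 263.9, 244.7, 1.9], [0.2, 263.5, 242.4, 13.6], [0.2, 262.9, 239.9, 2.7], [0.2, 262.8, 237.4, 2.4]]
[[0.1, 264.5, 253.4, 3.3], [0.1, 264.7, 250.8, 4.0], [0.1, 264.7, 248.2, 1.0], [0.1, 265.0, 245.5, 0.6], [0.1, 265.6, 242.8, 1.6], [0.1, 265.7, 239.9, 5.9], [0.2, 266.1, 237.0, 8.5], [0.2, 266.0, 233.9, 11.0], [0.2, 265.9, 230.8, 9.2]]
(array([0.08412747, 0.04820616]), np.float64(0.27959949981216875), 25) (array([0.20224679, 0.04790306]), np.float64(0.16275858850758634), 25)
0.05 (array([0.05508435]), np.float64(0.31203714584472464), 25) (array([0.15918186]), np.float64(0.2572381590079691), 25)
0.054 (array([0.00762576]), np.float64(0.5303286723430228), 25) (array([0.096146]), np.float64(0.5719267600621467), 25)
0.058 (array([-0.02987901]), np.float64(0.80611210253395), 25) (array([0.04466581]), np.float64(0.928081027212632), 25)
0.062 (array([-0.0608423]), np.float64(1.0912061284751131), 25) (array([0.00292078]), np.float64(1.2607563079431667), 25)
```

Run:
```python
from h import *
c=optics.read_camera("top");cv2.imwrite("pics/t2_raw.png",c["image"])
a=cv2.imread("pics/top0.png")
f=lambda im:cv2.resize(im[140:180,270:320],None,fx=8,fy=8,interpolation=cv2.INTER_CUBIC)
cv2.imwrite("pics/t2.png",np.hstack([f(a),f(c["image"])]))
for tl in(0,.0992,.1075,.2353):
  p=tl-.17; print(tl,[((proj(c,wor([x,-.09+R*np.sin(p),.085+R*np.cos(p)]))[0]-[270,140]+.5)*8).round(0) for x,R in((.0546,.19),(.045,.2107))])
```

```text
0 [array([279.,  79.]), array([304.,  89.])]
0.0992 [array([225.,  87.]), array([243.,  99.])]
0.1075 [array([220.,  88.]), array([238., 100.])]
0.2353 [array([149., 102.]), array([157., 115.])]
```

View pics/t2.png

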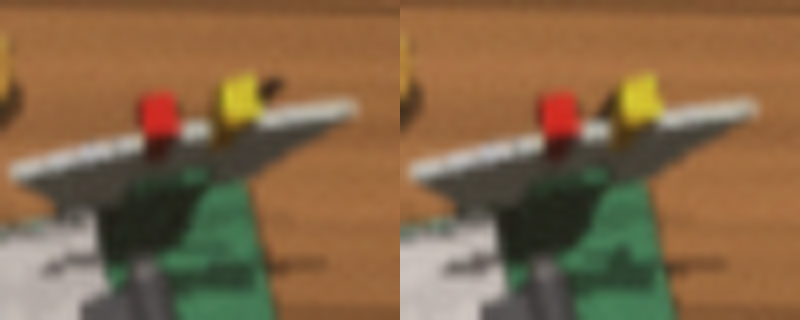

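Run:
```python
from h import *
c=optics.read_camera("top")
for tl in(0,.0992,.1175,.2353):
  p=tl-.17; print(tl,[((proj(c,wor([.0546,-.09+R*np.sin(p),.085+R*np.cos(p)]))[0]-[270,140]+.5)*8).round(0).tolist() for R in(.19,.18,.17,.16)])
f=lambda im:cv2.resize(im[145:160,285:310],None,fx=16,fy=16,interpolation=cv2.INTER_NEAREST)
cv2.imwrite("pics/t3.png",np.hstack([f(cv2.imread("pics/top0.png")),f(cv2.imread("pics/t2_raw.png"))]))
```

```text
0 [[279.0, 79.0], [270.0, 87.0], [261.0, 95.0], [253.0, 103.0]]
0.0992 [[225.0, 87.0], [219.0, 95.0], [214.0, 103.0], [208.0, 111.0]]
0.1175 [[215.0, 89.0], [210.0, 97.0], [205.0, 105.0], [200.0, 112.0]]
0.2353 [[149.0, 102.0], [148.0, 109.0], [147.0, 116.0], [146.0, 122.0]]
```

View pics/t3.png

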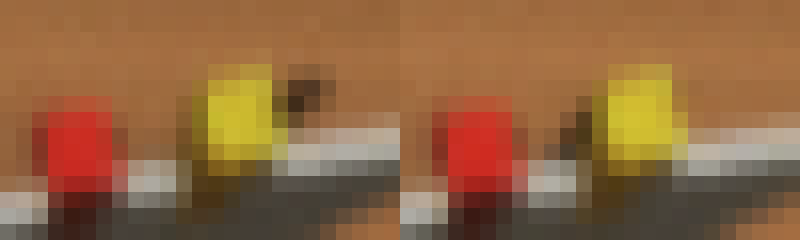

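Both views put the needle slightly short of, or level with, the yellow rider: tilt about 0.10 against about 0.108 measured. I'll add a little and hold, then add a small margin step.

```bash
python3 -m inch '[[[0,1.3,0,0,0,0],[0,0,0,0,0,0],[0,0,0,0,0,0],[0,0,0,0,0,0],[0,0,0,0,0,0],[0,0,0,0,0,0],[0,0,0,0,0,0],[0,0,0,0,0,0]]]'
python3 -c "
from h import *
look('y2'); c=optics.read_camera('top');cv2.imwrite('pics/t4.png',cv2.resize(c['image'][145:160,285:310],None,fx=16,fy=16,interpolation=0))"
```

```text
t: 6.8
tool_pos: [0.575, 0.0434, 0.0829]
orientation: [-1.298, 1.058, -1.058]
force: [2.0, -1.8, 3.8]
opening: 0.0004
t 6.85 tilt from tcp z 0.1078 F [ 2.56 -2.43  4.51]
```

View pics/y2.png

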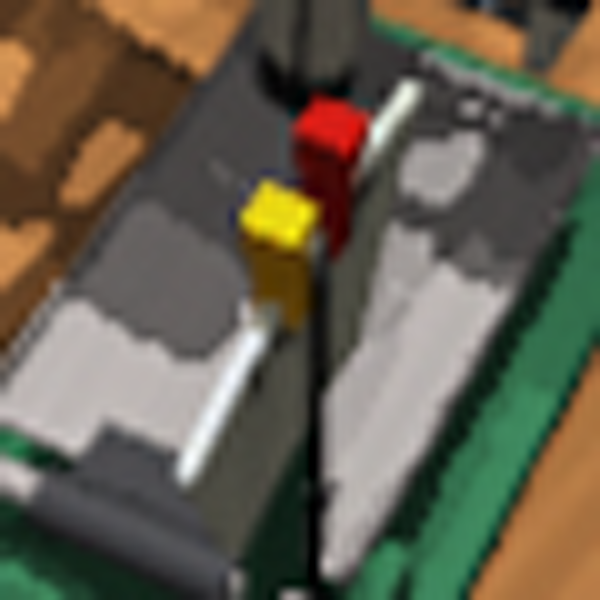

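View pics/t4.png

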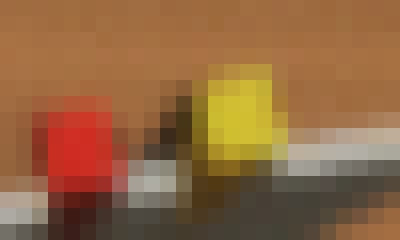

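The top view now shows the needle tip level with the left edge of the yellow head (crop px 175,90), which matches the expected 0.108. I'll hold slightly further and then slightly less to cover calibration error, then release.

```bash
python3 -m inch '[[[0,1.5,0,0,0,0],[0,0,0,0,0,0],[0,0,0,0,0,0],[0,0,0,0,0,0],[0,0,0,0,0,0],[0,0,0,0,0,0],[0,0,0,0,0,0]]]'
python3 -m inch '[[[0,-3,0,0,0,0],[0,0,0,0,0,0],[0,0,0,0,0,0],[0,0,0,0,0,0],[0,0,0,0,0,0],[0,0,0,0,0,0],[0,0,0,0,0,0]]]'
python3 -m inch '[[[0,-4,0,0,0,0],[0,-4,0,0,0,0],[0,-5,0,0,0,0],[0,-6,0,0,0,0],[0,-6,0,0,0,0],[0,0,0,0,0,0],[0,0,0,0,0,0],[0,0,0,0,0,0]]]'
python3 -c "
from h import *
look('r0')"
```

```text
t: 7.78
tool_pos: [0.5749, 0.0435, 0.0813]
orientation: [-1.298, 1.058, -1.058]
force: [1.1, -1.8, 4.2]
opening: 0.0002
t: 8.65
tool_pos: [0.5748, 0.0436, 0.0842]
orientation: [-1.298, 1.059, -1.058]
force: [0.7, 1.3, 3.3]
opening: 0.0004
t: 9.65
tool_pos: [0.5747, 0.0434, 0.109]
orientation: [-1.299, 1.059, -1.058]
force: [-0.4, 0.6, 0.0]
opening: 0.0006
t 9.7 tilt from tcp z 0.0 F [ 0.92  0.96 -0.16]
```

View pics/r0.png

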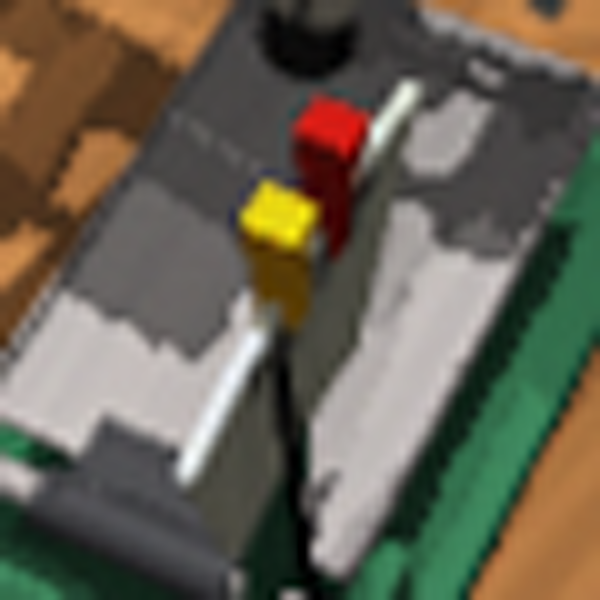

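The pan is back at rest, with the fingers off and force about 0. I'll measure the tip displacement between the rest and pressed pictures by image differencing.

Run:
```python
import cv2,numpy as np
a=cv2.imread("pics/r0_raw.png")[222:240,254:274];b=cv2.imread("pics/y2_raw.png")[222:240,254:274]
f=lambda i:cv2.resize(i,None,fx=13,fy=13,interpolation=0)
d=cv2.absdiff(a,b)
cv2.imwrite("pics/d.png",np.hstack([f(a),f(b),f(np.clip(d.astype(int)*2,0,255).astype(np.uint8))]))
print(b[:,9:14].sum(2)//3); print(a[:,5:12].sum(2)//3)
```

```text
[[155 159 133  70  30]
 [158 162  96  81  50]
 [106 109  89  97  50]
 [ 48  46  63  72  35]
 [ 52  52  41  48  37]
 [ 48  51  41  34  34]
 [ 50  51  41  19  27]
 [ 51  53  41  14  23]
 [ 61  53  39  13  24]
 [ 63  54  47  17  27]
 [ 54  58  53  18  27]
 [ 34  50  53  19  27]
 [ 50  61  56  20  26]
 [ 69  72  57  17  24]
 [ 73  74  58  21  24]
 [ 72  75  60  18  18]
 [ 72  75  59  15  30]
 [ 73  74  57  14  85]]
[[108 150 158 158 156 157 131]
 [ 56  93 108 133 157 162  97]
 [ 58  44  48  77 105 107  87]
 [ 71  53  49  51  49  45  63]
 [ 86  61  49  51  53  50  40]
 [ 88  60  49  50  50  50  48]
 [ 94  64  50  49  49  49  53]
 [159  98  53  53  49  48  52]
 [195 114  86  81  60  50  50]
 [196 134 106  89  62  50  57]
 [186 153 127  79  52  55  64]
 [209 222 152  59  32  47  63]
 [230 233 137  45  26  53  66]
 [239 179  80  31  29  64  69]
 [215 102  40  23  16  64  71]
 [164  44  52  28   2  64  71]
 [118  35  63  32   0  65  71]
 [ 78  50  66  35   3  51  67]]
```

View pics/d.png

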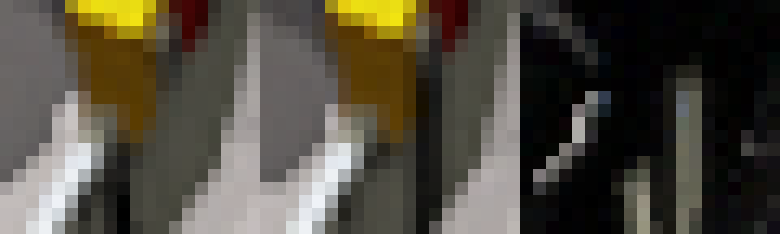

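The needle tip moved from (262.8,234) to (266,227.3). A tilt of about 0.107 predicts a move to about (266.5,228), which agrees within 1 px. Now the red press, stopping short first.

```bash
python3 -m inch '[[[0,5,0,0,0,0],[0,3,0,0,0,0],[0,3,0,0,0,0],[0,3,0,0,0,0],[0,3,0,0,0,0],[0,4,0,0,0,0],[0,4,0,0,0,0],[0,4,0,0,0,0]]]'
python3 -m inch '[[[0,4,0,0,0,0],[0,4,0,0,0,0],[0,4,0,0,0,0],[0,3,0,0,0,0],[0,2,0,0,0,0],[0,0,0,0,0,0],[0,0,0,0,0,0]]]'
cat > lk.py <<'E'
from h import *
import sys
k=sys.argv[1];c=look(k);t=optics.read_camera('top');f=lambda i:cv2.resize(i,None,fx=14,fy=14,interpolation=0)
cv2.imwrite(f'pics/{k}b.png',np.hstack([f(c["image"][210:232,256:282]),f(t['image'][143:165,280:306])]))
for tl in(.2,.22,.2353,.25):
  p=tl-.17; P=wor([.0546,-.09+.19*np.sin(p),.085+.19*np.cos(p)]); print(tl,((proj(c,P)[0]-[256,210]+.5)*14).round(),((proj(t,P)[0]-[280,143]+.5)*14+[364,0]).round())
E
python3 lk.py r1
```

```text
t: 10.7
tool_pos: [0.575, 0.0432, 0.0802]
orientation: [-1.299, 1.058, -1.059]
force: [-3.1, -1.3, 4.6]
opening: 0.0005
t: 11.58
tool_pos: [0.5759, 0.0427, 0.0641]
orientation: [-1.298, 1.057, -1.06]
force: [-0.6, -2.8, 7.5]
opening: 0.0008
t 11.625 tilt from tcp z 0.219 F [-2.07 -3.31  6.19]
0.2 [200. 175.] [519. 129.]
0.22 [210. 158.] [500. 133.]
0.2353 [218. 145.] [485. 136.]
0.25 [225. 133.] [470. 139.]
```

View pics/r1b.png

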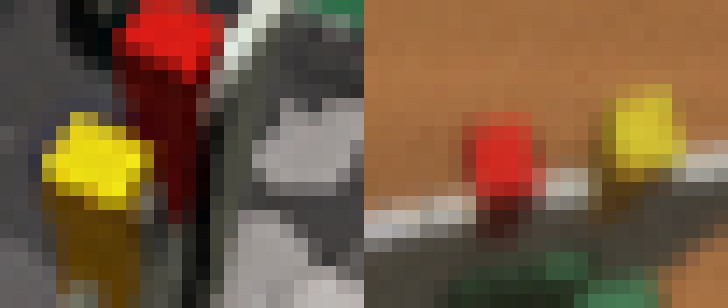

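The needle tip (scene crop ~205,133) is just short of the red rider's predicted position, and in the top view it is hidden behind the red head. I'll go on 2.5 mm and hold.

```bash
python3 -m inch '[[[0,1.3,0,0,0,0],[0,1.2,0,0,0,0],[0,0,0,0,0,0],[0,0,0,0,0,0],[0,0,0,0,0,0],[0,0,0,0,0,0],[0,0,0,0,0,0],[0,0,0,0,0,0]]]'
python3 lk.py r2
```

```text
t: 12.68
tool_pos: [0.5761, 0.0427, 0.0617]
orientation: [-1.298, 1.056, -1.061]
force: [-1.6, -4.4, 7.3]
opening: 0.0005
t 12.725 tilt from tcp z 0.2326 F [-1.18 -2.82  7.2 ]
0.2 [200. 175.] [519. 129.]
0.22 [210. 158.] [500. 133.]
0.2353 [218. 145.] [485. 136.]
0.25 [225. 133.] [470. 139.]
```

View pics/r2b.png

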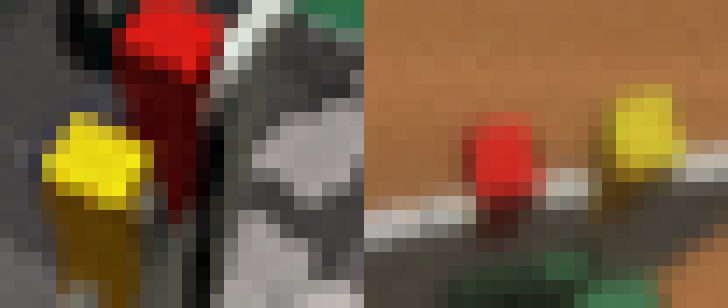

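The needle now lies on the red rider in the scene view: the tip is at crop px ~(217,127), against an expected (218,~131) with the 1 px bias seen at rest. I'll hold longer, add a small margin dwell, then release and retreat.

```bash
python3 -m inch '[[[0,0,0,0,0,0],[0,0,0,0,0,0],[0,0,0,0,0,0],[0,0,0,0,0,0],[0,0,0,0,0,0],[0,0,0,0,0,0],[0,0,0,0,0,0],[0,0,0,0,0,0]]]'
python3 -m inch '[[[0,1.4,0,0,0,0],[0,0,0,0,0,0],[0,0,0,0,0,0],[0,0,0,0,0,0],[0,0,0,0,0,0],[0,0,0,0,0,0],[0,0,0,0,0,0],[0,0,0,0,0,0]]]'
python3 -m inch '[[[0,-3.5,0,0,0,0],[0,0,0,0,0,0],[0,0,0,0,0,0],[0,0,0,0,0,0],[0,0,0,0,0,0],[0,0,0,0,0,0],[0,0,0,0,0,0]]]'
python3 -m inch '[[[0,-4,0,0,0,0],[0,-4,0,0,0,0],[0,-5,0,0,0,0],[0,-5,0,0,0,0],[0,-5,0,0,0,0],[0,-5,0,0,0,0],[0,-5,0,0,0,0],[0,-5,0,0,0,0]]]'
python3 -m inch '[[[0,-15,0,0,0,0],[0,-20,0,0,0,0],[0,-20,0,0,0,0],[0,0,0,0,0,0],[0,0,0,0,0,0],[0,0,0,0,0,0],[0,0,0,0,0,0],[0,0,0,0,0,0]]]'
python3 - <<'E'
from h import *
S=optics.read_camera("scene");T=optics.read_camera("top");cv2.imwrite("pics/endS.png",S["image"]);cv2.imwrite("pics/endT.png",T["image"])
for n,c,box in(("S",S,(245,190,300,240)),("T",T,(270,140,320,180))):
    h=cv2.cvtColor(c["image"],cv2.COLOR_BGR2HSV).astype(int);H,s,v=h[...,0],h[...,1],h[...,2]
    for k,m in(("red",((H<6)|(H>174))&(s>170)&(v>90)),("yel",(H>22)&(H<34)&(s>170)&(v>90)),):
        print(n,k,*blob(c["image"],m.astype(np.uint8),box))
need()
f=lambda i:cv2.resize(i,(400,300))
cv2.imwrite("pics/end.png",np.hstack([f(S["image"]),f(T["image"])]))
E
```

```text
t: 13.78
tool_pos: [0.5761, 0.0427, 0.0617]
orientation: [-1.298, 1.056, -1.061]
force: [-0.8, -3.4, 7.8]
opening: 0.0005
t: 14.78
tool_pos: [0.5762, 0.0427, 0.0604]
orientation: [-1.297, 1.056, -1.061]
force: [-1.7, -4.3, 7.8]
opening: 0.0005
t: 15.65
tool_pos: [0.5761, 0.0432, 0.0638]
orientation: [-1.297, 1.057, -1.06]
force: [-0.8, -1.8, 7.0]
opening: 0.0007
t: 16.65
tool_pos: [0.5747, 0.043, 0.101]
orientation: [-1.299, 1.059, -1.059]
force: [1.7, -0.8, 0.9]
opening: 0.0006
t: 17.65
tool_pos: [0.5747, 0.0434, 0.1555]
orientation: [-1.299, 1.059, -1.058]
force: [-1.2, -0.4, 0.2]
opening: 0.0005
S red [267.96774194 212.16129032] [265 210   7   6  31]
S yel [262.41176471 221.23529412] [259 218   8   7  34]
T red [289.26086957 154.08695652] [287 152   5   6  23]
T yel [299.5 152. ] [297 150   6   5  22]
t 17.75 pos [0.5748 0.0434 0.1557] loc [-0.0332  0.0852  0.1557] F [-0.39  0.58  0.46] op 0.0
axes x y z: [[0.202, -0.979, -0.0], [-0.0, 0.0, -1.0], [0.979, 0.202, -0.0]]
turn(tool) 1 [ 0.    -0.006 -0.   ]
turn(tool) -1 [0.000e+00 3.136e+00 1.000e-03]
```

View pics/end.png

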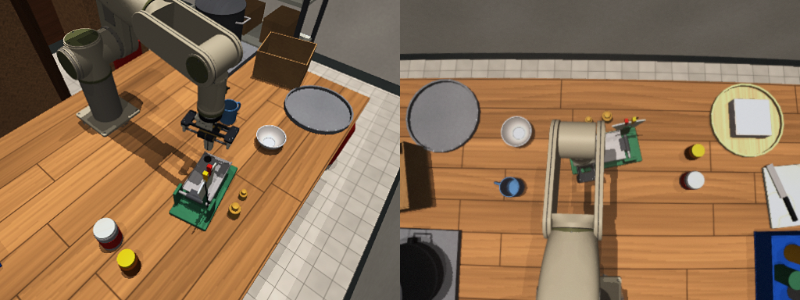

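The final picture shows the pan up, the fingers clear above it, the riders where they were (within 0.5 px) and the bystanders still standing in place.

```bash
python3 -c "
from plant import robot
print(robot.close_job())"
```

```text
the job is handed in; nothing more can be done
None
```

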